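# Stop the cooling-water unit and open its pressure cap

### The arm

A 7-joint arm with a two-finger parallel gripper is mounted at the origin on the work surface. World frame = base frame: x ahead of the robot, y to its left, z up, the work surface at z = 0. Lengths are in mm, angles in rad, forces in N, time in s.
With the tool pointing down it reaches from about 400 to 875 mm from the base axis. Payload 4.4 kg.
Tool frame: the origin (TCP) lies midway between the tips of the shut fingers; the grasp point (between the pads) lies ctrl.grip_depth behind it (ctrl.grip_depth is the distance from the TCP to the grasp point, in mm); y points along the fingers, x is the direction in which the jaws open and shut, and the axes are right-handed (so a half turn about y gives the same grasp; the last joint's range is limited). The gripper opens to 85 mm and grips with 20 to 120 N. Pads are 22 mm wide; open, the fingers measure 114 mm over their backs; the gripper's body (76 mm by 85 mm) begins 54 mm behind the grasp point. The pads swing forward as they close: fully open they stand 13 mm farther back than shut.
Start: joints at [1.219, 0.628, 0.038, 1.517, -0.027, 0.996, -0.02], TCP at [183.279, -623.64, 231.313] pointing down, gripper open.
Joint ranges: [-3.06, 3.06], [-0.37, 2.12], [-1.25, 1.32], [0.18, 2.47], [-1.1, 4.24], [0.23, 1.98], [-2.94, 2.94]. Speed limits (rad/s): [2.57, 2.57, 3.14, 3.14, 3.14, 3.14, 3.14].

### API

Orientations are given as [roll, pitch, yaw] about the fixed x, y, z axes, in that order (R = Rz(yaw) Ry(pitch) Rx(roll)).
In Python, from cell import ctrl gives the robot as it stands. The module is installed in compiled form; this text tells all that it offers.
- The arm moves only by the tool play_rows, never from a script. Its argument "rows" is a list of rows, each a list of 3 entries, a list of its own where there are three numbers: the opening, from 0 (shut) to 1 (fully open), then the shift along the tool's x, y, z in cm, then the turn, a rotation vector about the tool's x, y, z in degrees. A call has exactly 8 rows; each row shifts and turns the commanded pose from where the row before left it, along the tool's axes as they then stand; what a row does not reach is not made up. A row lasts 1/10 s, in which the tool goes at most 50 mm and 8.59 degrees, less where a joint would pass 70% of its speed; a pose out of reach is approached as far as the arm can. A call with a gripper value outside its range is refused whole. The fingers move at their own pace and stop on an object; the grip force is fixed at half the most. Time passes only in rows, so rows that do not move let the fingers close, or fill a call up. It gives the time, the measured TCP pose, the force and the opening at its end, in the units of the state.
- ctrl.read_state(): the state, without advancing time (a new reading comes with each control period).
- ctrl.get_image(name): name is "scene" or "top"; returns a dict with "img" (420x560x3 uint8, red, green, blue), "fx", "fy", "cx", "cy" (pixels), "k1" (the pictures are not rectified: a ray, as slopes to the right and down, at radius r is drawn at 1 + k1 r^2 times it, then the intrinsics apply), "extrinsics" (4x4, takes a point from camera to world coordinates). Camera axes: x right, y up, looking along -z (the intrinsics and any distortion apply to the point x, -y, -z); pixel columns grow to the right and rows downward; lengths in mm; the calibration is good to about 2 mm. A picture is of the moment at which its call begins. There is no depth.
- ctrl.finish_job(): hands the job in, once; it reports no verdict.
Trained networks look in a picture, given as the dict that the camera call returned (one of the last four; its "shot" number tells which), for a name from the list of things; names that differ only in an ending like _2 or _b are one class to them, and where a whole thing is asked for, a point or a joint stands for the part that bears it (a point fixed in the world has none). Each returns a list of dicts, best first, with "conf" (0 to 1); they miss things now and then, are a little off and sometimes report something else, mostly with a low value. They report only what shows in the picture. A call takes as long as a camera call. They do not tell look-alikes from the thing itself.
- ctrl.regions_of(picture, thing): "pixels" (420x560 bool, what is visible of it) and "centre" ([column, row] as shares, 0 to 1, of the picture: columns of its width, rows of its height, amid what is visible of it).
- ctrl.mark_of(picture, thing): "centre" ([column, row] as shares, 0 to 1, of the picture: columns of its width, rows of its height: a listed point, or the origin of a listed thing).
The state is a dict: "clock": time; "qpos": joint angles; "qd": joint speeds; "tau": joint torques, N m; "eef_pos": TCP position; "tool_rot": TCP orientation; "force": force on the tool from outside, world axes, zero at the start; "torque": the same for the moment, N m; "width": finger opening in mm.
Only numpy, scipy, OpenCV 4.12 (cv2) and the standard library are available. Lean on these libraries where they do the work, as an engineer would, in place of code of your own. Each camera call takes 0.05 s, during which the arm holds its last target.

### The job

Stop the pump of the cream cooling-water unit by turning its black selector three clicks anticlockwise, to the long mark. Then open the metal pressure cap: turn it anticlockwise to its first stop without pressing, press it down there, turn it on past the stop, and lift it off. Stand the cap gently upright on its stem on the floor of the steel drip tray, let go, and leave the other things on the bench where they are.

Things in the scene. Friction and masses are not known exactly. Their poses are not given: they have to be found in the camera images.
- unit: Cream cooling-water unit, fixed, 260 (its x) x 360 (its y) x 130 mm high. Origin: centre of its underside; z up; -x is its dark front panel, towards the robot. On its flat top stand the black selector, axis at unit x = -20, y = +85 mm, and the steel neck with the pressure cap, axis at unit x = -20, y = -85 mm.
- selector (a joint): Angle of the pump selector, rad: 0 at the start, grows anticlockwise seen from above. Clicks into a spring detent every 25 degrees (0.436 rad), from one click before the start (-0.436) to five after (2.18), so nothing stops it at the third (1.309 rad), the long mark on the unit's top. Each click takes about 0.1 N m.
- selector_grip (a point): On the selector's vertical axis, 174 mm above the bench. Turns with the knob: x lies along its grip bar, the pointer with white lines is on the -x side, z up. Black disc 68 mm across, its top 18 mm below this point; on it stands the bar, 60 mm long, 14 mm wide, 32 mm high.
- cap: Loose aluminium pressure cap, 160 g. Origin: centre of the flat foot of its stem (143 mm above the bench when shut); z up. Stem 40 mm across with lugs along +x and -x, 59 mm over both, 10 mm wide; ribbed round cap 82 mm across, skirt and disc 15 to 39 mm above the foot; on top a grip bar along x, 74 mm long, 16 mm wide, 39 to 71 mm above the foot.
- cap_grip (a point): On the cap's axis, in the grip bar, 57 mm above the cap's foot (14 mm below the bar's top, 18 mm above the disc). Axes as those of the cap.
- neck (a point): Centre of the steel neck's mouth, 160 mm above the bench; axes of the unit; neck 74 mm across. Cap angle = cap x from unit x, anticlockwise from above, in rad: shut at 0 to 0.15; first stop about 0.58; pressed there, it turns on; past 1.22 it is free, exit centred at about 1.34, end wall about 1.42; then it lifts straight out. Turning takes about 0.2 N m.
- seal (a joint): Spring seal in the neck, under the cap's foot: how far it is pushed down, m: 0 with the cap shut, up to 0.009; -0.004 when free. It pushes the cap up with 6 N, plus 0.6 N per mm pressed. To pass the first stop the cap must be 5 mm down or more (7 to 8 mm is good, about 11 N). Easing back about 0.05 rad from the stop frees the lugs for pressing.
- tray: Fixed open steel drip tray, 210 (its x) x 180 (its y) mm outside, walls 5 mm thick and 22 mm high, floor 5 mm thick. Origin: centre of its underside; z up.
- flask: Bystander: glass volumetric flask, 88 mm across the bulb, 195 mm tall, standing; origin at the centre of its foot.
- bottle: Bystander: white plastic reagent jar, 58 mm across, 105 mm tall, standing; origin at the centre of its foot.
- case: Bystander: flat blue sample case, 130 (x) x 90 (y) x 20 mm; origin at the centre of its underside.
There are look-alikes about, which are no part of the job. Leave any red or turquoise look-alike of the cap alone.

How it is judged (in metres and radians):
On the way, in this order (a step that is already met when the one before it is completed fails the run):
1. the selector rests in the third click anticlockwise (within 0.15 rad of 1.309) (value of joint selector between 1.159 and 1.459 rad), for 0.4 s.
2. the cap is turned to its first stop (angle 0.48 to 0.75 rad) without being pressed more than 3 mm (angle between the x axis of cap and the x axis of unit, either way round between 0.48 and 0.75 rad and z of cap in the frame of unit above 0.14 m), for 0.1 s.
3. the cap is pressed down at least 4 mm at its first stop (angle 0.4 to 0.75 rad) (angle between the x axis of cap and the x axis of unit, either way round between 0.4 and 0.75 rad and z of cap in the frame of unit below 0.139 m), for 0.05 s.
4. the cap is turned past the stop, beyond 1.15 rad, still in the neck (angle between the x axis of cap and the x axis of unit, either way round above 1.15 rad and z of cap in the frame of unit below 0.155 m), for 0.05 s.
At the end, for the whole second after the job is handed in: Selector in its third click (1.309 rad, within 0.15); cap released, at rest, upright within 0.1 rad, its foot on the tray floor, within 80 mm (tray x) and 65 mm (tray y) of the tray centre; flask, bottle and case within 20 mm of their starts (all of step 1 and x of cap in the frame of tray between -0.08 and 0.08 m and y of cap in the frame of tray between -0.065 and 0.065 m and z of cap in the frame of tray between 0.002 and 0.009 m and angle between cap's own z axis and vertical below 0.1 rad and linear speed of cap below 0.02 m/s and distance of each of flask, bottle, case from where it was at the start of the episode below 0.02 m); the robot touches nothing.
It fails at once if the flask, bottle or case is moved 20 mm or tipped (distance of any of flask, bottle, case from where it was at the start of the episode above 0.02 m or angle between any of flask, bottle's own z axis and vertical above 0.3 rad).
It fails at once if the cap is dropped or banged into the tray (faster than 0.5 m/s with its foot within 40 mm of the tray's floor) (horizontal distance between cap and tray below 0.11 m and z of cap in the frame of tray below 0.045 m and linear speed of cap above 0.5 m/s).
It also fails if it takes over 54 s, if anything falls off the work surface, if the arm or the gripper's body presses on something with over 40 N, if the wrist force passes 120 N, or if a joint passes its speed limit or range.

## Working session

There is one attempt and no reset: what is moved stays moved. The work goes in short steps, Python scripts to look and compute and a tool call to move; the robot and the scene stay as the last step left them, time stands still between calls to the robot, and variables do not carry over. Pictures are saved under pics/ and viewed, and the job is handed in when it is done.

Besides the shell and the picture viewer there is one more tool, called after "Call:" as name(argument=value, ...), one argument or row to a line, values as JSON. play_rows: Moves the arm, as the interface text tells. Its arguments: {"type":"object","properties":{"rows":{"type":"array","items":{"type":"array"}}},"required":["rows"]}

```bash
mkdir -p pics; python3 - <<'E'
from cell import ctrl
import cv2
s=ctrl.read_state(); print({k:(v if not hasattr(v,'tolist') else v.tolist()) for k,v in s.items()}, ctrl.grip_depth)
for n in ("scene","top"):
    p=ctrl.get_image(n); cv2.imwrite(f"pics/{n}0.png",p["img"][:,:,::-1])
    print(n,p["fx"],p["fy"],p["cx"],p["cy"],p["k1"],p["extrinsics"],p["shot"])
    for t in ("unit","selector","selector_grip","cap","cap_grip","neck","tray","flask","bottle","case"):
        r=[(round(d["conf"],2),[round(d["centre"][0]*560,1),round(d["centre"][1]*420,1)]) for d in ctrl.mark_of(p,t)]
        print(t,r)
E
```

```text
{'clock': 0.0, 'qpos': [1.2191945798831665, 0.6293692621267503, 0.03844609768350428, 1.5183925290909865, -0.027043281270400527, 0.9963042894433467, -0.020010168816808255], 'qd': [-0.0016577904657477422, 0.0006049022152958033, -4.788933540237634e-05, -0.0002239446909357484, -0.00041227719097313527, -0.0018269354917946118, 0.0008560246134860325], 'tau': [-0.00044214129957254045, -56.34042263031006, 1.226242147386074, -19.344196915626526, 0.011104548757430166, 0.010632830089889467, -2.261606027786911e-05], 'eef_pos': [183.10768136143213, -623.0048708519447, 230.36632913740573], 'tool_rot': [-1.5707901438125582, 0.001955751618492041, -1.2850322070411584], 'force': [-0.8165214806799371, 0.3973138062941501, -0.5136475146149232], 'torque': [0.012346470201086, 0.04162418029928699, -0.024212884670687763], 'width': 85.46105907646282} 18.700000000000003
scene 386.0749593715859 386.0749593715859 276.0972575075529 208.73426554648688 0.01371950874964861 [[ 5.65179999e-01 -5.24769439e-01  6.36544268e-01  1.17489941e+03]
 [ 8.24748727e-01  3.41647293e-01 -4.50629188e-01 -4.87620639e+02]
 [ 1.90028000e-02  7.79675678e-01  6.25895144e-01  8.22267121e+02]
 [ 0.00000000e+00  0.00000000e+00  0.00000000e+00  1.00000000e+00]] 1
unit [(0.63, [325.6, 245.5])]Traceback (most recent call last):
  File "<stdin>", line 8, in <module>
ValueError: it knows: bottle, cap, cap_grip, case, flask, neck, selector_grip, tray, unit
```

```bash
cat > h.py <<'E'
from cell import ctrl
import cv2, numpy as np
def proj(p,X):
    E=np.array(p["extrinsics"]);c=E[:3,:3].T@(np.array(X,float)-E[:3,3])
    x,y=c[0]/-c[2],-c[1]/-c[2]; s=1+p["k1"]*(x*x+y*y)
    return np.array([p["cx"]+p["fx"]*x*s,p["cy"]+p["fy"]*y*s])
def ray(p,uv):
    K=np.array([[p["fx"],0,p["cx"]],[0,p["fy"],p["cy"]],[0,0,1]])
    q=cv2.undistortPoints(np.array([[uv]],float),K,np.array([p["k1"],0,0,0,0]))[0,0]
    E=np.array(p["extrinsics"]);d=E[:3,:3]@np.array([q[0],-q[1],-1]);return E[:3,3],d
def at_z(p,uv,z):
    o,d=ray(p,uv);return o+d*(z-o[2])/d[2]
H=dict(unit=0,selector_grip=174,cap=143,cap_grip=200,neck=160,tray=0,flask=0,bottle=0,case=0)
def marks(p,names=H):
    for t in names:
        for d in ctrl.mark_of(p,t):
            uv=[d["centre"][0]*560,d["centre"][1]*420]
            print(t,round(d["conf"],2),np.round(uv,1),np.round(at_z(p,uv,H[t]),1))
E
python3 - <<'E'
from h import *
for n in ("scene","top"):
    p=ctrl.get_image(n); cv2.imwrite(f"pics/{n}1.png",p["img"][:,:,::-1]); print(n); marks(p)
E
```

```text
scene
unit 0.77 [323.8 243. ] [557.5 132.2   0. ]
selector_grip 0.8 [354.2 184.2] [545.8 235.9 174. ]
cap 0.92 [225.  247.1] [ 540.5 -191.6  143. ]
cap 0.68 [297.4 208.2] [514.9  53.2 143. ]
cap 0.64 [243.9 276.9] [ 650.1 -202.1  143. ]
cap_grip 0.82 [220.7 236.9] [ 558.1 -208.5  200. ]
cap_grip 0.8 [242.3 262.8] [ 657.5 -208.3  200. ]
cap_grip 0.63 [301.2 192.9] [522.6  56.5 200. ]
neck 0.65 [298.7 203.4] [516.2  55.6 160. ]
tray 0.55 [153.  281.5] [ 416.9 -356.8    0. ]
flask 0.97 [163.6 363. ] [ 658.3 -422.2    0. ]
bottle 0.55 [330.3 184.1] [327.9 355.7   0. ]
case 0.8 [234.4 345.6] [ 709.4 -268.5    0. ]
top
unit 0.75 [246.8 200.3] [550.8 132.3   0. ]
unit 0.42 [171.7 272. ] [306.2 369.9   0. ]
selector_grip 0.86 [209.7 195.7] [536.3 223.6 174. ]
cap 0.92 [269.1 200.2] [532.3  50.5 143. ]
cap 0.81 [326.9 210.7] [ 505.6 -122.7  143. ]
cap 0.79 [325.9 250.2] [ 388.4 -122.   143. ]
cap_grip 0.94 [269.7 202.4] [517.8  45.6 200. ]
cap_grip 0.93 [325.9 244.4] [ 402.8 -116.9  200. ]
neck 0.81 [268.7 206.3] [511.7  50.2 160. ]
tray 0.61 [392.  243.1] [ 422.3 -350.8    0. ]
flask 0.85 [411.8 175.1] [ 652.  -418.4    0. ]
bottle 0.59 [170.4 275.3] [295.3 373.6   0. ]
case 0.68 [368.6 156.4] [ 712.1 -272.5    0. ]
```

View pics/scene1.png

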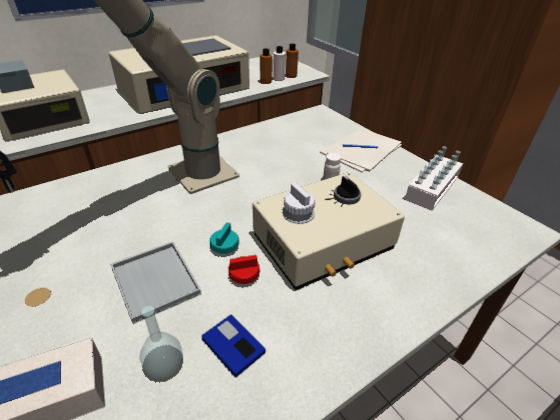

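View pics/top1.png

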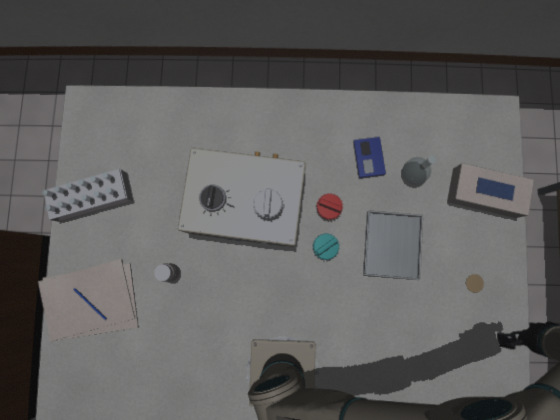

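The scene has three cap-like things: metal on the unit (scene 299,203 / top 268,202), turquoise (top 326,246) and red (top 329,207) on the bench. The metal one sitting on the unit's neck is the target. I'll enlarge the unit to confirm that and to get its yaw.

```bash
python3 - <<'E'
from h import *
p=ctrl.get_image("top"); im=p["img"][140:250,170:315,::-1]
cv2.imwrite("pics/tcrop.png",cv2.resize(im,None,fx=5,fy=5,interpolation=cv2.INTER_CUBIC))
p2=ctrl.get_image("scene"); im=p2["img"][165:285,245:410,::-1]
cv2.imwrite("pics/scrop.png",cv2.resize(im,None,fx=4.5,fy=4.5,interpolation=cv2.INTER_CUBIC))
from scipy.spatial import ConvexHull
for q,n in((p,"top"),(p2,"scene")):
  for t in("unit","tray"):
    for d in ctrl.regions_of(q,t)[:1]:
        m=d["pixels"].astype(np.uint8); c=max(cv2.findContours(m,0,2)[0],key=cv2.contourArea)
        h=cv2.convexHull(c); a=cv2.approxPolyDP(h,4,True)[:,0]; print(n,t,d["conf"],m.sum(),a.tolist(), cv2.minAreaRect(c))
E
```

```text
top unit 0.98 9404 [[190, 150], [257, 151], [304, 162], [294, 244], [180, 230]] ((241.77224731445312, 194.88998413085938), (118.78938293457031, 90.95562744140625), 7.352379322052002)
top tray 0.69 9686 [[191, 148], [276, 153], [304, 161], [295, 244], [179, 230]] ((241.9026641845703, 195.03982543945312), (119.62679290771484, 92.25743103027344), 7.4958577156066895)
scene unit 0.71 10760 [[403, 215], [393, 247], [298, 289], [253, 229], [255, 201], [348, 171]] ((328.5689697265625, 224.17239379882812), (97.67575073242188, 145.02806091308594), 68.19859313964844)
scene tray 0.63 4397 [[172, 241], [201, 293], [133, 323], [111, 263]] ((156.3904266357422, 280.0411071777344), (64.95783996582031, 76.07675170898438), 69.44395446777344)
```

View pics/tcrop.png

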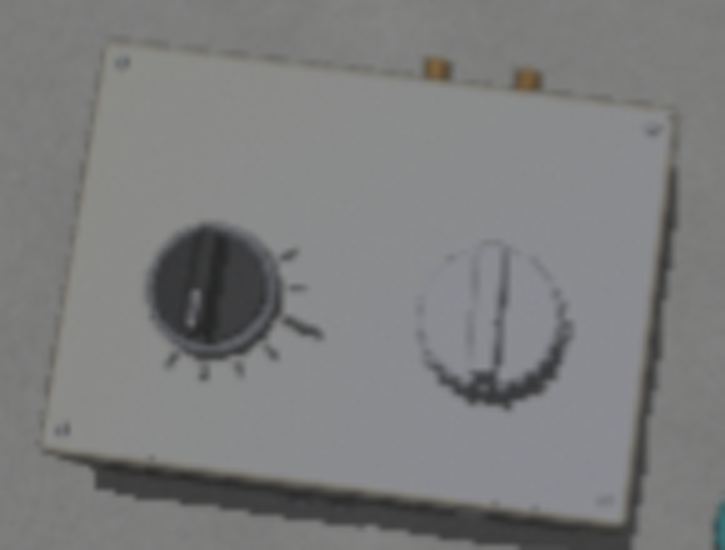

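View pics/scrop.png

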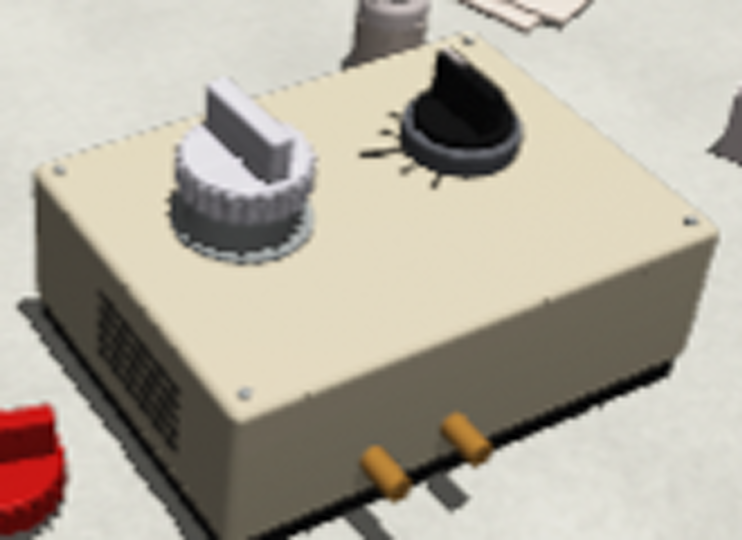

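```bash
python3 - <<'E'
from h import *
from scipy.optimize import least_squares
p=ctrl.get_image("top");p2=ctrl.get_image("scene")
# unit corners: far-left(+x,+y), far-right(+x,-y), near-right(-x,-y), near-left(-x,+y)
L=np.array([[130,180],[130,-180],[-130,-180],[-130,180]])
T=np.array([[191.6,148],[305.2,162.4],[295,244.8],[178.4,229.6]])
S=np.array([[404.1,216.6],[297.2,257.2],[253.4,203.9],[347.7,173.4]])
def W(v,L,z): 
    c,s=np.cos(v[2]),np.sin(v[2]); return [np.array([v[0]+c*a-s*b,v[1]+s*a+c*b,z]) for a,b in L]
def fit(L,z,T,S,v0):
    f=lambda v,w: np.ravel([proj(p,X)-t for X,t in zip(W(v,L,z),T)]*w[0]+[proj(p2,X)-t for X,t in zip(W(v,L,z),S)]*w[1])
    for w in((1,0),(0,1),(1,1)):
        r=least_squares(f,v0,args=(w,));print(w,np.round(r.x,3),np.round(r.fun,1))
    return r.x
v=fit(L,130,T,S,[550,132,-0.12])
print("sel",W(v,[[-20,85]],174),"neck",W(v,[[-20,-85]],160))
for q,im in((p,"t"),(p2,"s")):
    a=q["img"][:,:,::-1].copy(); a=cv2.resize(a,None,fx=4,fy=4,interpolation=cv2.INTER_CUBIC)
    for X in W(v,L,130)+W(v,[[-20,85],[-50,85],[10,85]],174)+W(v,[[-20,-85],[-57,-85],[17,-85]],214): cv2.circle(a,tuple(np.int32(proj(q,X)*4+2)),3,(0,0,255),-1)
    y,x=(560,640) if im=="t" else (640,960)
    cv2.imwrite(f"pics/fit_{im}.png",a[y:y+520,x:x+720])
Ty=np.array([[p_ for p_ in q] for q in []])
a=cv2.resize(p["img"][200:290,350:435,::-1],None,fx=6,fy=6,interpolation=cv2.INTER_CUBIC);cv2.imwrite("pics/tray.png",a)
E
```

```text
(1, 0) [ 5.46221e+02  1.33194e+02 -1.00000e-01] [-0.8 -0.9  1.2 -1.1  0.7  1.1 -1.2  0.7]
(0, 1) [ 5.51090e+02  1.32565e+02 -9.20000e-02] [ 1.6 -0.8 -0.   2.3 -2.9 -1.6  1.4 -2.5]
(1, 1) [ 5.48305e+02  1.33464e+02 -9.60000e-02] [-1.1 -1.4  1.  -2.   0.9  0.2 -1.1  0.3  1.1 -1.2 -0.8  1.3 -3.1 -2.4
  1.3 -2.9]
sel [array([536.5469047 , 219.99012471, 174.        ])] neck [array([520.24787304,  50.77327695, 160.        ])]
```

View pics/fit_t.png

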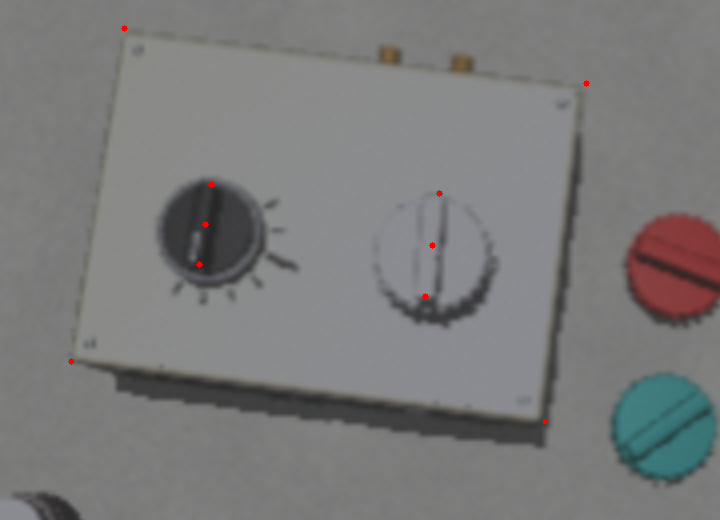

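View pics/fit_s.png

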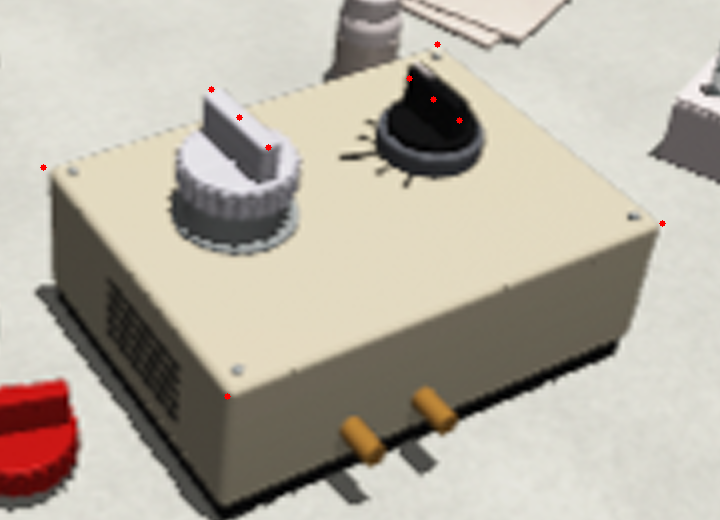

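View pics/tray.png

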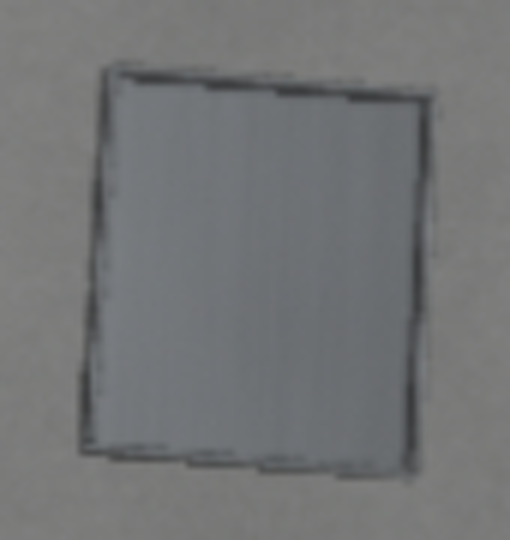

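```bash
python3 - <<'E'
from h import *
from scipy.optimize import least_squares
p=ctrl.get_image("top");p2=ctrl.get_image("scene")
L=np.array([[130,180],[130,-180],[-130,-180],[-130,180]])
T=np.array([[191.6,148],[305.2,162.4],[295,244.8],[178.4,229.6]])
S=np.array([[404.1,216.6],[297.2,257.2],[253.4,203.9],[347.7,173.4]])
def W(v,L,z): 
    c,s=np.cos(v[2]),np.sin(v[2]); return [np.array([v[0]+c*a-s*b,v[1]+s*a+c*b,z]) for a,b in L]
def f(v):
    X=W(v,L*v[4],v[3]); return np.ravel([proj(p,x)-t for x,t in zip(X,T)]+[proj(p2,x)-t for x,t in zip(X,S)])
r=least_squares(f,[550,132,-.1,130,1],x_scale=[1,1,.01,1,.01]);v=r.x;print(np.round(v,3),np.round(r.fun,1))
print(W(v,[[-20,85],[-20,-85]],174))
v3=v[:3]
# triangulate marks with known z
for nm,z,g in(("selector_grip",174,(536,220)),("cap_grip",200,(520,50)),("neck",160,(520,50)),("cap",143,(520,50)),("unit",0,(550,132))):
    for q in(p,p2):
        for d in ctrl.mark_of(q,nm):
            uv=[d["centre"][0]*560,d["centre"][1]*420];X=at_z(q,uv,z)
            if np.hypot(X[0]-g[0],X[1]-g[1])<40: print(nm,np.round(X,1),round(d["conf"],2))
# tray
Lt=np.array([[105,90],[105,-90],[-105,-90],[-105,90]])
Tt=np.array([[104,67],[432,96],[412,476],[82,452]])/6+[350,200]
for i,z in((0,22),): 
    print("tray corners",[np.round(at_z(p,t,22),0) for t in Tt]); C=np.mean([at_z(p,t,22) for t in Tt],0);print(C)
St=np.array([[172,241],[201,293],[133,323],[111,263]]);print([np.round(at_z(p2,t,22),0) for t in St], np.mean([at_z(p2,t,22) for t in St],0))
E
```

```text
[ 5.47483e+02  1.34835e+02 -9.80000e-02  1.23733e+02  9.79000e-01] [ 0.1  0.3 -0.8 -0.4 -0.9 -0.4  0.3 -0.2 -0.9  0.1 -0.1  1.4 -1.2 -1.
  0.9 -0.8]
[array([535.90354842, 221.38462806, 174.        ]), array([519.25409836,  52.201899  , 174.        ])]
selector_grip [537.1 214.2 174. ] 0.91
selector_grip [546.1 227.  174. ] 0.91
cap_grip [517.3  51.5 200. ] 0.63
cap_grip [522.8  48.4 200. ] 0.67
neck [516.8  48.9 160. ] 0.61
neck [507.2  56.1 160. ] 0.68
cap [521.3  46.  143. ] 0.64
cap [521.9  53.9 143. ] 0.82
unit [552.7 126.4   0. ] 0.84
tray corners [array([ 523., -265.,   22.]), array([ 512., -444.,   22.]), array([ 307., -432.,   22.]), array([ 315., -255.,   22.])]
[ 414.39061296 -348.88614068   22.        ]
[array([ 318., -258.,   22.]), array([ 542., -272.,   22.]), array([ 535., -446.,   22.]), array([ 309., -433.,   22.])] [ 426.16077551 -351.93917328   22.        ]
```

Measured positions: selector about (536, 221), cap axis about (520, 52), unit yaw about -0.097, tray centre about (415, -350). I'll go up and across first.

Call:
play_rows(
  rows=[
    [1,[-2.8,-0.6,3.8],[0,0,0]],
    [1,[-2.8,-0.6,3.8],[0,0,0]],
    [1,[-2.8,-0.6,3.8],[0,0,0]],
    [1,[-2.8,-0.6,3.8],[0,0,0]],
    [1,[-2.8,-0.6,3.8],[0,0,0]],
    [1,[-2.8,-0.6,3.8],[0,0,0]],
    [1,[-2.8,-0.6,3.8],[0,0,0]],
    [1,[-2.8,-0.6,3.8],[0,0,0]],
  ],
)

```text
clock: 2.9
eef_pos: [412.8, -321.5, 279.9]
tool_rot: [-1.57, -0.001, -1.285]
force: [2.1, -0.6, -0.7]
width: 85.1
```

Call:
play_rows(
  rows=[
    [1,[-4.0,0,2.3],[0,0,0]],
    [1,[-4.0,0,2.3],[0,0,0]],
    [1,[-4.0,0,2.3],[0,0,0]],
    [1,[-4.0,0,2.3],[0,0,0]],
    [1,[-4.0,0,2.3],[0,0,0]],
    [1,[-4.0,0,2.3],[0,0,0]],
    [1,[-4.0,0,2.3],[0,0,0]],
    [1,[-4.0,0,2.3],[0,0,0]],
  ],
)

```text
clock: 3.7
eef_pos: [498.4, 37.7, 279.7]
tool_rot: [-1.57, -0.0, -1.285]
force: [0.7, -1.3, -0.0]
width: 85.7
```

Call:
play_rows(
  rows=[
    [1,[-4.1,0,2.2],[0,0,0]],
    [1,[-4.1,0,2.2],[0,0,0]],
    [1,[-4.1,0,2.2],[0,0,0]],
    [1,[-4.1,0,2.2],[0,0,0]],
    [1,[0,1.5,0],[0,7.3,0]],
    [1,[0,1.5,0],[0,7.3,0]],
    [1,[0,1.5,0],[0,7.3,0]],
    [1,[0,0,0],[0,0,0]],
  ],
)

```text
clock: 4.5
eef_pos: [535.0, 217.6, 232.5]
tool_rot: [-1.574, -0.002, -1.667]
force: [0.5, 0.3, -0.3]
width: 85.4
```

```bash
python3 - <<'E'
from h import *
s=ctrl.read_state();print(np.round(s["eef_pos"],1),np.round(s["tool_rot"],3),np.round(s["qpos"],2),s["clock"])
p=ctrl.get_image("scene");cv2.imwrite("pics/s2.png",cv2.resize(p["img"][130:250,270:430,::-1],None,fx=4.5,fy=4.5,interpolation=cv2.INTER_CUBIC))
E
```

```text
[535.  217.6 232.5] [-1.574 -0.002 -1.667] [-0.42  0.52 -0.03  1.72  0.02  0.9  -2.12] 4.5
```

View pics/s2.png

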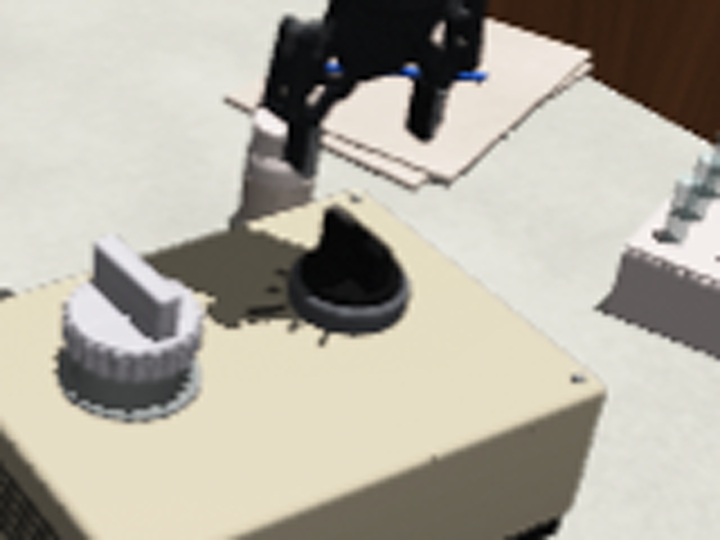

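Call:
play_rows(
  rows=[
    [1,[-0.3,2.0,0.1],[0,0,0]],
    [1,[0,2.2,0],[0,0,0]],
    [1,[0,2.0,0],[0,0,0]],
    [1,[0,1.0,0],[0,0,0]],
    [1,[0,0,0],[0,0,0]],
    [0,[0,0,0],[0,0,0]],
    [0,[0,0,0],[0,0,0]],
    [0,[0,0,0],[0,0,0]],
  ],
)

```text
clock: 5.35
eef_pos: [538.2, 221.2, 163.4]
tool_rot: [-1.569, 0.001, -1.667]
force: [-0.3, -0.1, 0.5]
width: 43.9
```

Call:
play_rows(
  rows=[
    [0,[0,0,0],[0,0,0]],
    [0,[0,0,0],[0,0,0]],
    [0,[0,0,0],[0,0,0]],
    [0,[0,0,0],[0,0,0]],
    [0,[0,0,0],[0,0,0]],
    [0,[0,0,0],[0,0,0]],
    [0,[0,0,0],[0,0,0]],
    [0,[0,0,0],[0,0,0]],
  ],
)

```text
clock: 6.15
eef_pos: [538.1, 224.1, 163.2]
tool_rot: [-1.569, 0.005, -1.665]
force: [0.5, 5.7, 1.9]
width: 12.9
```

```bash
python3 - <<'E'
from h import *
s=ctrl.read_state();print(np.round(s["eef_pos"],1),np.round(s["tool_rot"],3),np.round(s["force"],1),np.round(s["torque"],2),s["width"])
p=ctrl.get_image("scene");cv2.imwrite("pics/s3.png",cv2.resize(p["img"][130:250,270:430,::-1],None,fx=4.5,fy=4.5,interpolation=cv2.INTER_CUBIC))
E
```

```text
[538.1 224.1 163.2] [-1.569  0.005 -1.665] [0.5 5.7 1.9] [ 0.99  0.03 -0.04] 12.910194371340197
```

View pics/s3.png

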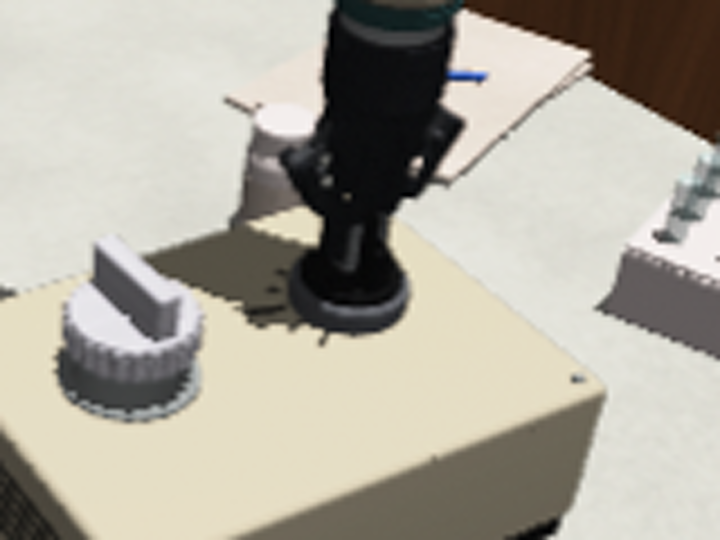

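Call:
play_rows(
  rows=[
    [0,[-0.3,0,0],[0,0,0]],
    [0,[0,0,0],[0,-7.5,0]],
    [0,[0,0,0],[0,-7.5,0]],
    [0,[0,0,0],[0,-7.5,0]],
    [0,[0,0,0],[0,-7.5,0]],
    [0,[0,0,0],[0,-7.5,0]],
    [0,[0,0,0],[0,-7.5,0]],
    [0,[0,0,0],[0,0,0]],
  ],
)

```text
clock: 7.0
eef_pos: [538.0, 224.9, 163.2]
tool_rot: [-1.569, 0.001, -0.878]
force: [-2.4, 3.0, 6.4]
width: 12.8
```

Call:
play_rows(
  rows=[
    [0,[0,0,0],[0,-7.5,0]],
    [0,[0,0,0],[0,-7.5,0]],
    [0,[0,0,0],[0,-7.5,0]],
    [0,[0,0,0],[0,-7.5,0]],
    [0,[0,0,0],[0,0,0]],
    [0,[0,0,0],[0,0,0]],
    [0,[0,0,0],[0,0,0]],
    [0,[0,0,0],[0,0,0]],
  ],
)

```text
clock: 7.8
eef_pos: [537.7, 225.2, 163.2]
tool_rot: [-1.569, 0.0, -0.358]
force: [-1.8, 2.5, 6.4]
width: 12.9
```

```bash
python3 - <<'E'
from h import *
s=ctrl.read_state();print(np.round(s["eef_pos"],1),np.round(s["tool_rot"],3),np.round(s["force"],1),np.round(s["torque"],2),s["width"])
p=ctrl.get_image("scene");cv2.imwrite("pics/s4.png",cv2.resize(p["img"][130:250,270:430,::-1],None,fx=4.5,fy=4.5,interpolation=cv2.INTER_CUBIC))
E
```

```text
[537.7 225.2 163.2] [-1.569  0.    -0.358] [-1.8  2.5  6.4] [ 0.51  0.41 -0.04] 12.864109492883886
```

View pics/s4.png

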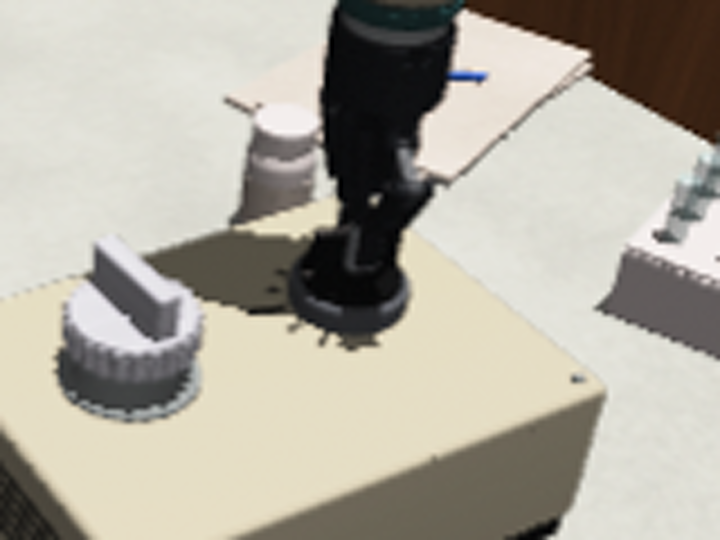

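Call:
play_rows(
  rows=[
    [1,[0,0,0],[0,0,0]],
    [1,[0,0,0],[0,0,0]],
    [1,[0,0,0],[0,0,0]],
    [1,[0,0,0],[0,0,0]],
    [1,[0,-2.0,0],[0,0,0]],
    [1,[0,-3.0,0],[0,0,0]],
    [1,[0,-3.0,0],[0,0,0]],
    [1,[0,0,0],[0,0,0]],
  ],
)

```text
clock: 8.65
eef_pos: [540.2, 225.2, 246.3]
tool_rot: [-1.565, -0.006, -0.359]
force: [0.3, 0.2, 0.2]
width: 85.6
```

Call:
play_rows(
  rows=[
    [1,[1.0,0,-4.1],[0,0,0]],
    [1,[1.0,0,-4.1],[0,0,0]],
    [1,[1.1,0,-4.1],[0,0,0]],
    [1,[1.0,0,-4.1],[0,0,0]],
    [1,[0,0,0],[0,7.5,0]],
    [1,[0,0,0],[0,7.5,0]],
    [1,[0,0,0],[0,7.5,0]],
    [1,[0,0,0],[0,7.5,0]],
  ],
)

```text
clock: 9.45
eef_pos: [518.3, 55.4, 241.6]
tool_rot: [-1.572, 0.001, -0.888]
force: [0.5, 0.5, -0.1]
width: 85.4
```

Call:
play_rows(
  rows=[
    [1,[0,0,0],[0,7.5,0]],
    [1,[0,0,0],[0,7.5,0]],
    [1,[0,0,0],[0,7.5,0]],
    [1,[0,0,0],[0,7.5,0]],
    [1,[0,0,0],[0,7.5,0]],
    [1,[0,0,0],[0,7.3,0]],
    [1,[0,0,0],[0,0,0]],
    [1,[0,0,0],[0,0,0]],
  ],
)

```text
clock: 10.25
eef_pos: [518.5, 55.9, 241.9]
tool_rot: [-1.572, -0.0, -1.661]
force: [-0.5, -0.3, 1.0]
width: 85.6
```

```bash
python3 - <<'E'
from h import *
s=ctrl.read_state();print(np.round(s["eef_pos"],1),np.round(s["tool_rot"],3),np.round(s["force"],1),np.round(s["torque"],2),s["width"])
p=ctrl.get_image("scene");cv2.imwrite("pics/s5.png",cv2.resize(p["img"][130:250,240:400,::-1],None,fx=4.5,fy=4.5,interpolation=cv2.INTER_CUBIC))
p=ctrl.get_image("top");cv2.imwrite("pics/t5.png",cv2.resize(p["img"][140:250,170:315,::-1],None,fx=5,fy=5,interpolation=cv2.INTER_CUBIC))
E
```

```text
[518.5  55.9 241.9] [-1.572 -0.    -1.661] [-0.5 -0.3  1. ] [ 0.03  0.05 -0.03] 85.63292465360652
```

View pics/s5.png

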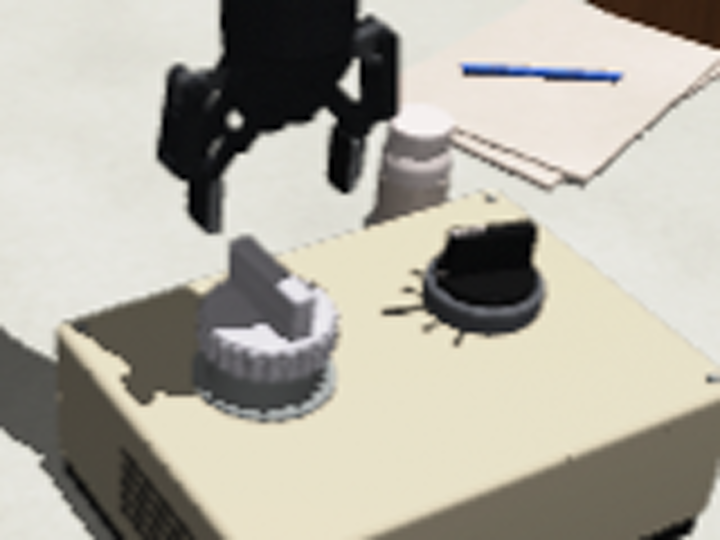

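View pics/t5.png

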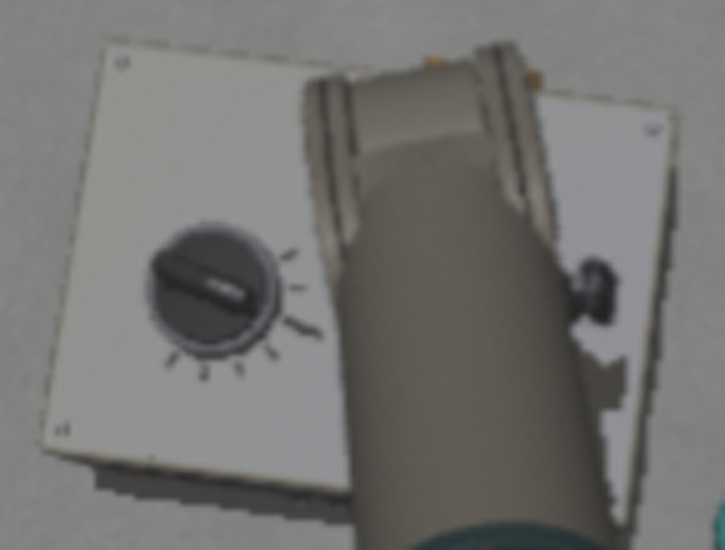

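The selector's pointer now aims at the long mark (top crop 318,328). Next I'll descend on the cap and grip it.

Call:
play_rows(
  rows=[
    [1,[0,2.0,0.2],[0,0,0]],
    [1,[0,2.0,0],[0,0,0]],
    [1,[0,1.4,0],[0,0,0]],
    [1,[0,0,0],[0,0,0]],
    [0,[0,0,0],[0,0,0]],
    [0,[0,0,0],[0,0,0]],
    [0,[0,0,0],[0,0,0]],
    [0,[0,0,0],[0,0,0]],
  ],
)

```text
clock: 11.15
eef_pos: [521.2, 55.8, 189.0]
tool_rot: [-1.569, 0.0, -1.664]
force: [0.4, -0.1, -0.2]
width: 28.6
```

Call:
play_rows(
  rows=[
    [0,[0,0,0],[0,0,0]],
    [0,[0,0,0],[0,0,0]],
    [0,[0,0,0],[0,0,0]],
    [0,[0,0,0],[0,0,0]],
    [0,[0,0,0],[0,0,0]],
    [0,[0,0,0],[0,0,0]],
    [0,[0,0,0],[0,0,0]],
    [0,[0,0,0],[0,0,0]],
  ],
)

```text
clock: 11.95
eef_pos: [521.0, 55.7, 188.4]
tool_rot: [-1.57, 0.0, -1.664]
force: [-0.6, -0.0, 4.7]
width: 15.0
```

```bash
python3 - <<'E'
from h import *
s=ctrl.read_state();print(np.round(s["eef_pos"],1),np.round(s["tool_rot"],3),np.round(s["force"],1),np.round(s["torque"],2),s["width"])
p=ctrl.get_image("scene");cv2.imwrite("pics/s6.png",cv2.resize(p["img"][130:250,240:400,::-1],None,fx=4.5,fy=4.5,interpolation=cv2.INTER_CUBIC))
E
```

```text
[521.   55.7 188.4] [-1.57   0.    -1.664] [-0.6 -0.   4.7] [-0.12  0.03 -0.04] 14.975953501846378
```

View pics/s6.png

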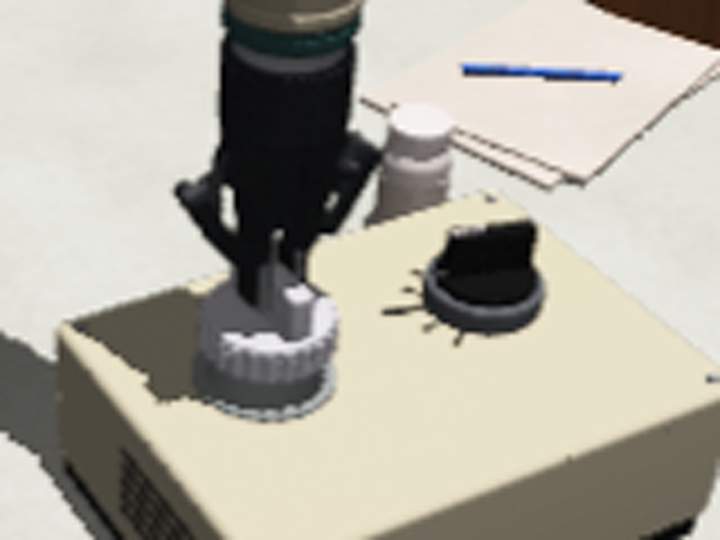

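Call:
play_rows(
  rows=[
    [0,[0,-0.1,0],[0,0,0]],
    [0,[0,0,0],[0,-6,0]],
    [0,[0,0,0],[0,-6,0]],
    [0,[0,0,0],[0,-6,0]],
    [0,[0,0,0],[0,-6,0]],
    [0,[0,0,0],[0,-6,0]],
    [0,[0,0,0],[0,-2,0]],
    [0,[0,0,0],[0,0,0]],
  ],
)

```text
clock: 12.8
eef_pos: [520.9, 55.6, 189.0]
tool_rot: [-1.571, 0.0, -1.107]
force: [1.2, -0.8, -1.6]
width: 14.9
```

```bash
python3 - <<'E'
from h import *
s=ctrl.read_state();print(np.round(s["eef_pos"],1),np.round(s["tool_rot"],3),np.round(s["force"],1),np.round(s["torque"],2),s["width"])
E
```

```text
[520.9  55.6 189. ] [-1.571  0.    -1.107] [ 1.2 -0.8 -1.6] [ 0.1  -0.4  -0.17] 14.90761379135964
```

Call:
play_rows(
  rows=[
    [0,[0,0,0],[0,-2,0]],
    [0,[0,0,0],[0,0,0]],
    [0,[0,0,0],[0,0,0]],
    [0,[0,0,0],[0,0,0]],
    [0,[0,0,0],[0,0,0]],
    [0,[0,0,0],[0,0,0]],
    [0,[0,0,0],[0,0,0]],
    [0,[0,0,0],[0,0,0]],
  ],
)

```text
clock: 13.6
eef_pos: [520.8, 55.6, 189.1]
tool_rot: [-1.571, 0.0, -1.071]
force: [4.3, 0.6, -8.3]
width: 14.9
```

```bash
python3 - <<'E'
from h import *
s=ctrl.read_state();print(np.round(s["eef_pos"],1),np.round(s["tool_rot"],3),np.round(s["force"],1),np.round(s["torque"],2),s["width"])
p=ctrl.get_image("scene");cv2.imwrite("pics/s7.png",cv2.resize(p["img"][130:250,240:400,::-1],None,fx=4.5,fy=4.5,interpolation=cv2.INTER_CUBIC))
E
```

```text
[520.8  55.6 189.1] [-1.571  0.    -1.071] [ 4.3  0.6 -8.3] [-0.05 -0.86 -1.14] 14.863439545824018
```

View pics/s7.png

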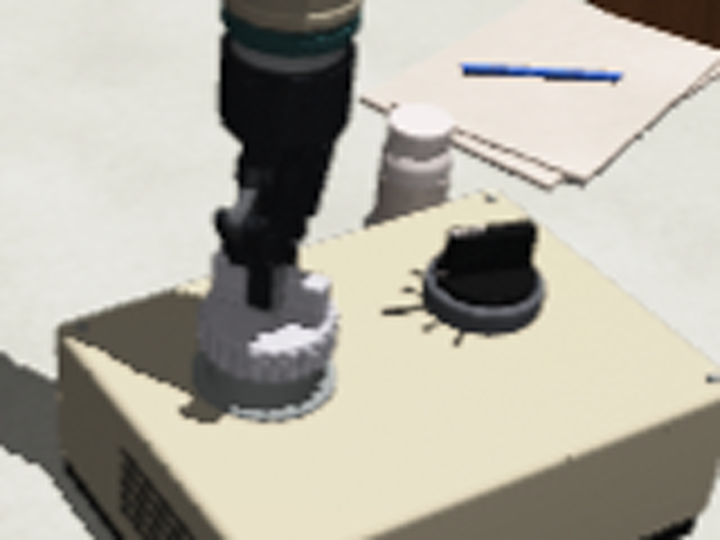

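At the first stop the torque rose to 1.1 N m. I'll ease back and press.

Call:
play_rows(
  rows=[
    [0,[0,0,0],[0,3.5,0]],
    [0,[0,0,0],[0,0,0]],
    [0,[0,0.2,0],[0,0,0]],
    [0,[0,0.2,0],[0,0,0]],
    [0,[0,0.2,0],[0,0,0]],
    [0,[0,0.2,0],[0,0,0]],
    [0,[0,0.1,0],[0,0,0]],
    [0,[0,0,0],[0,0,0]],
  ],
)

```text
clock: 14.45
eef_pos: [520.6, 55.7, 181.7]
tool_rot: [-1.571, -0.001, -1.129]
force: [-1.9, -1.8, 8.6]
width: 14.8
```

```bash
python3 - <<'E'
from h import *
s=ctrl.read_state();print(np.round(s["eef_pos"],1),np.round(s["tool_rot"],3),np.round(s["force"],1),np.round(s["torque"],2),s["width"])
E
```

```text
[520.6  55.7 181.7] [-1.571e+00 -1.000e-03 -1.129e+00] [-1.9 -1.8  8.6] [-0.39  0.43  0.01] 14.83742187018245
```

Call:
play_rows(
  rows=[
    [0,[0,0.1,0],[0,0,0]],
    [0,[0,0,0],[0,0,0]],
    [0,[0,0,0],[0,-6,0]],
    [0,[0,0,0],[0,-6,0]],
    [0,[0,0,0],[0,-6,0]],
    [0,[0,0,0],[0,-6,0]],
    [0,[0,0,0],[0,0,0]],
    [0,[0,0,0],[0,0,0]],
  ],
)

```text
clock: 15.25
eef_pos: [521.6, 56.7, 181.3]
tool_rot: [-1.569, -0.002, -0.709]
force: [-0.3, 0.8, 9.0]
width: 14.6
```

```bash
python3 - <<'E'
from h import *
s=ctrl.read_state();print(np.round(s["eef_pos"],1),np.round(s["tool_rot"],3),np.round(s["force"],1),np.round(s["torque"],2),s["width"])
E
```

```text
[521.6  56.7 181.3] [-1.569 -0.002 -0.709] [-0.3  0.8  9. ] [0.07 0.16 0.08] 14.569779595827583
```

Call:
play_rows(
  rows=[
    [0,[0,0,0],[0,-6,0]],
    [0,[0,0,0],[0,-6,0]],
    [0,[0,0,0],[0,-6,0]],
    [0,[0,0,0],[0,-3,0]],
    [0,[0,0,0],[0,0,0]],
    [0,[0,0,0],[0,0,0]],
    [0,[0,0,0],[0,0,0]],
    [0,[0,0,0],[0,0,0]],
  ],
)

```text
clock: 16.05
eef_pos: [521.6, 56.8, 181.3]
tool_rot: [-1.57, -0.003, -0.342]
force: [-0.0, 0.6, 7.7]
width: 14.8
```

```bash
python3 - <<'E'
from h import *
s=ctrl.read_state();print(np.round(s["eef_pos"],1),np.round(s["tool_rot"],3),np.round(s["force"],1),np.round(s["torque"],2),s["width"])
p=ctrl.get_image("scene");cv2.imwrite("pics/s8.png",cv2.resize(p["img"][130:250,240:400,::-1],None,fx=4.5,fy=4.5,interpolation=cv2.INTER_CUBIC))
E
```

```text
[521.6  56.8 181.3] [-1.57  -0.003 -0.342] [-0.   0.6  7.7] [0.1  0.21 0.06] 14.75355849620129
```

View pics/s8.png

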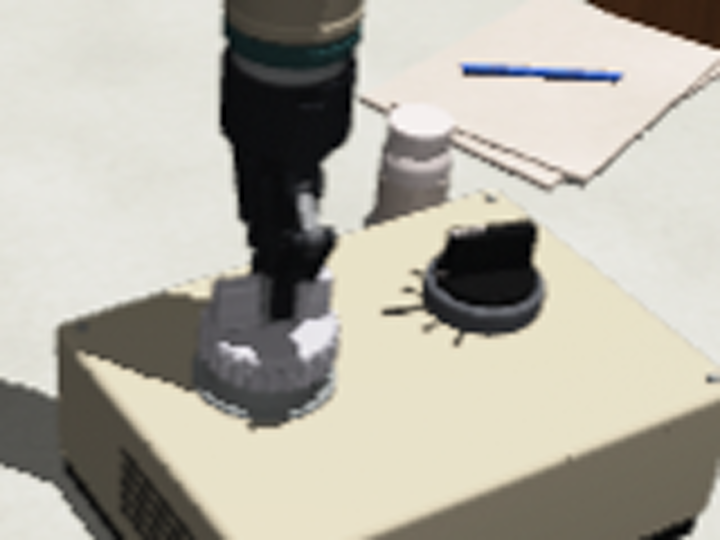

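Call:
play_rows(
  rows=[
    [0,[0,0,0],[0,-0.5,0]],
    [0,[0,-0.4,0],[0,0,0]],
    [0,[0,-0.4,0],[0,0,0]],
    [0,[0,-0.6,0],[0,0,0]],
    [0,[0,-1.0,0],[0,0,0]],
    [0,[0,-1.0,0],[0,0,0]],
    [0,[0,-1.0,0],[0,0,0]],
    [0,[0,0,0],[0,0,0]],
  ],
)

```text
clock: 16.9
eef_pos: [521.5, 55.9, 224.8]
tool_rot: [-1.57, -0.002, -0.337]
force: [0.3, 0.2, -1.4]
width: 14.7
```

```bash
python3 - <<'E'
from h import *
s=ctrl.read_state();print(np.round(s["eef_pos"],1),np.round(s["tool_rot"],3),np.round(s["force"],1),np.round(s["torque"],2),s["width"])
p=ctrl.get_image("scene");cv2.imwrite("pics/s9.png",cv2.resize(p["img"][130:250,240:400,::-1],None,fx=4.5,fy=4.5,interpolation=cv2.INTER_CUBIC))
E
```

```text
[521.5  55.9 224.8] [-1.57  -0.002 -0.337] [ 0.3  0.2 -1.4] [-0.03  0.   -0.06] 14.66075110720597
```

View pics/s9.png

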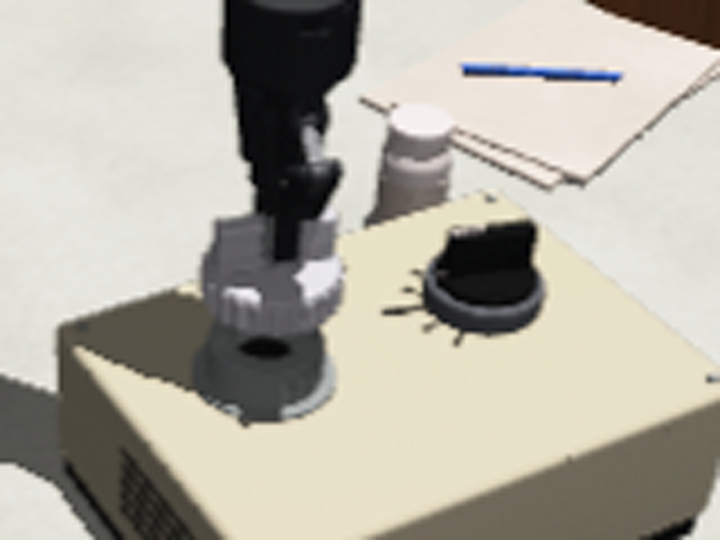

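Call:
play_rows(
  rows=[
    [0,[0,-2.0,0],[0,0,0]],
    [0,[0,-2.0,0],[0,0,0]],
    [0,[0.3,0,-4.0],[0,0,0]],
    [0,[0.3,0,-4.0],[0,0,0]],
    [0,[0.3,0,-4.0],[0,0,0]],
    [0,[0.3,0,-4.0],[0,0,0]],
    [0,[0.3,0,-4.0],[0,0,0]],
    [0,[0.3,0,-4.0],[0,0,0]],
  ],
)

```text
clock: 17.75
eef_pos: [457.3, -178.2, 262.9]
tool_rot: [-1.571, 0.001, -0.337]
force: [0.4, -0.4, -0.7]
width: 15.0
```

Call:
play_rows(
  rows=[
    [0,[0.4,0,-4.0],[0,0,0]],
    [0,[0.4,0,-4.0],[0,0,0]],
    [0,[0.4,0,-4.0],[0,0,0]],
    [0,[0.4,0,-4.0],[0,0,0]],
    [0,[0,0,-1.0],[0,0,0]],
    [0,[0,2.0,0],[0,0,0]],
    [0,[0,3.0,0],[0,0,0]],
    [0,[0,3.0,0],[0,0,0]],
  ],
)

```text
clock: 18.55
eef_pos: [417.1, -342.2, 182.4]
tool_rot: [-1.571, -0.0, -0.337]
force: [0.8, -0.7, -1.2]
width: 15.1
```

```bash
python3 - <<'E'
from h import *
s=ctrl.read_state();print(np.round(s["eef_pos"],1),np.round(s["tool_rot"],3),np.round(s["force"],1),np.round(s["torque"],2),s["width"])
p=ctrl.get_image("scene");cv2.imwrite("pics/s10.png",cv2.resize(p["img"][200:350,80:280,::-1],None,fx=3.8,fy=3.8,interpolation=cv2.INTER_CUBIC))
E
```

```text
[ 417.1 -342.2  182.4] [-1.571 -0.    -0.337] [ 0.8 -0.7 -1.2] [-0.    0.05 -0.  ] 15.052628032350903
```

View pics/s10.png

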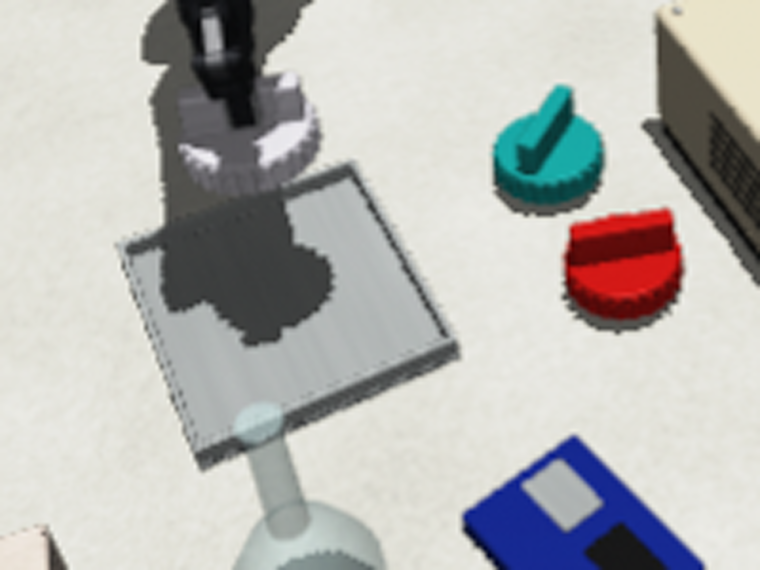

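Call:
play_rows(
  rows=[
    [0,[0,3.0,-0.5],[0,0,0]],
    [0,[0,3.0,0],[0,0,0]],
    [0,[0,2.5,0],[0,0,0]],
    [0,[0,1.5,0],[0,0,0]],
    [0,[0,1.0,0],[0,0,0]],
    [0,[0,0.6,0],[0,0,0]],
    [0,[0,0.5,0],[0,0,0]],
    [0,[0,0,0],[0,0,0]],
  ],
)

```text
clock: 19.4
eef_pos: [415.6, -347.1, 62.3]
tool_rot: [-1.571, 0.0, -0.337]
force: [-1.1, -0.1, -0.9]
width: 14.8
```

```bash
python3 - <<'E'
from h import *
s=ctrl.read_state();print(np.round(s["eef_pos"],1),np.round(s["tool_rot"],3),np.round(s["force"],1),np.round(s["torque"],2),s["width"])
p=ctrl.get_image("scene");cv2.imwrite("pics/s11.png",cv2.resize(p["img"][200:350,80:280,::-1],None,fx=3.8,fy=3.8,interpolation=cv2.INTER_CUBIC))
E
```

```text
[ 415.6 -347.1   62.3] [-1.571  0.    -0.337] [-1.1 -0.1 -0.9] [ 0.06 -0.04  0.03] 14.836496360042206
```

View pics/s11.png

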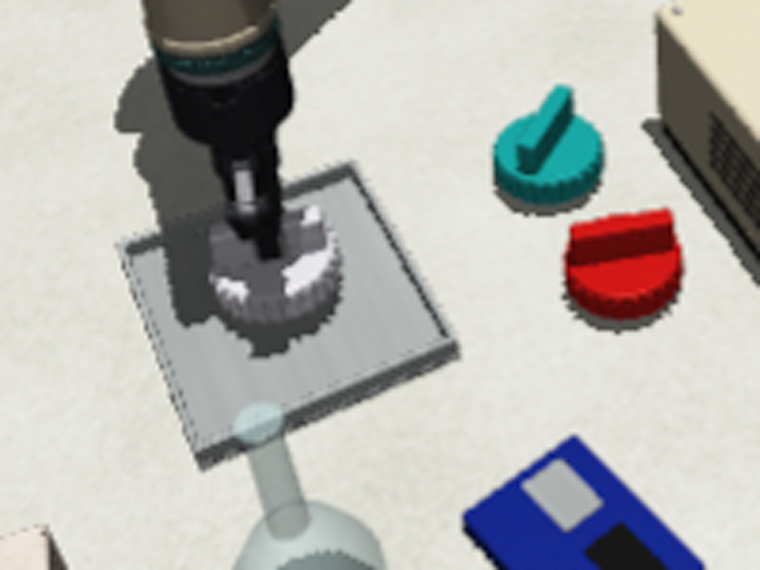

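Call:
play_rows(
  rows=[
    [0,[0,0.3,0],[0,0,0]],
    [0,[0,0.3,0],[0,0,0]],
    [0,[0,0.2,0],[0,0,0]],
    [0,[0,0.1,0],[0,0,0]],
    [0,[0,0.1,0],[0,0,0]],
    [0,[0,0.1,0],[0,0,0]],
    [0,[0,0,0],[0,0,0]],
    [0,[0,0,0],[0,0,0]],
  ],
)

```text
clock: 20.25
eef_pos: [415.6, -347.1, 51.3]
tool_rot: [-1.571, -0.0, -0.337]
force: [0.5, -0.6, -1.2]
width: 14.9
```

Call:
play_rows(
  rows=[
    [0,[0,0.1,0],[0,0,0]],
    [0,[0,0,0],[0,0,0]],
    [0,[0,0.1,0],[0,0,0]],
    [0,[0,0,0],[0,0,0]],
    [0,[0,0.1,0],[0,0,0]],
    [0,[0,0,0],[0,0,0]],
    [0,[0,0,0],[0,0,0]],
    [0,[0,0,0],[0,0,0]],
  ],
)

```text
clock: 21.05
eef_pos: [415.7, -347.3, 50.9]
tool_rot: [-1.572, -0.001, -0.337]
force: [-4.2, 2.9, 22.9]
width: 14.7
```

Call:
play_rows(
  rows=[
    [0,[0,-0.2,0],[0,0,0]],
    [0,[0,0,0],[0,0,0]],
    [1,[0,0,0],[0,0,0]],
    [1,[0,0,0],[0,0,0]],
    [1,[0,0,0],[0,0,0]],
    [1,[0,0,0],[0,0,0]],
    [1,[0,0,0],[0,0,0]],
    [1,[0,0,0],[0,0,0]],
  ],
)

```text
clock: 21.85
eef_pos: [415.5, -347.1, 50.2]
tool_rot: [-1.571, 0.0, -0.337]
force: [-0.1, 0.5, -0.1]
width: 85.3
```

Call:
play_rows(
  rows=[
    [1,[0,-1.0,0],[0,0,0]],
    [1,[0,-2.0,0],[0,0,0]],
    [1,[0,-4.0,0],[0,0,0]],
    [1,[0,-4.0,0],[0,0,0]],
    [1,[0,-4.0,0],[0,0,0]],
    [1,[0,-4.0,0],[0,0,0]],
    [1,[0,-1.0,0],[0,0,0]],
    [1,[0,0,0],[0,0,0]],
  ],
)

```text
clock: 22.65
eef_pos: [416.3, -347.7, 252.6]
tool_rot: [-1.573, -0.004, -0.337]
force: [0.1, -0.1, -0.6]
width: 85.4
```

```bash
python3 - <<'E'
from h import *
s=ctrl.read_state();print(np.round(s["eef_pos"],1),np.round(s["force"],1),s["width"],s["clock"])
p=ctrl.get_image("scene");cv2.imwrite("pics/s12.png",cv2.resize(p["img"][150:400,80:420,::-1],None,fx=2.3,fy=2.3,interpolation=cv2.INTER_CUBIC))
marks(p,("cap","selector_grip","flask","bottle","case"))
d=ctrl.mark_of(p,"cap")
for e in d: print(np.round(at_z(p,[e["centre"][0]*560,e["centre"][1]*420],5),1))
E
```

```text
[ 416.3 -347.7  252.6] [ 0.1 -0.1 -0.6] 85.38457511525458 22.65
cap 0.93 [225.7 248.3] [ 545.2 -192.3  143. ]
cap 0.9 [242.8 280.2] [ 657.2 -209.1  143. ]
cap 0.73 [155.8 280.7] [ 550.  -373.5  143. ]
selector_grip 0.82 [351.3 184.3] [541.5 228.4 174. ]
flask 0.8 [164.7 363.3] [ 660.4 -420.3    0. ]
bottle 0.72 [327. 181.] [305.8 358.4   0. ]
case 0.96 [232.8 343.8] [ 703.1 -269.4    0. ]
[ 417.3 -132.3    5. ]
[ 552.  -152.6    5. ]
[ 423.  -350.3    5. ]
```

View pics/s12.png

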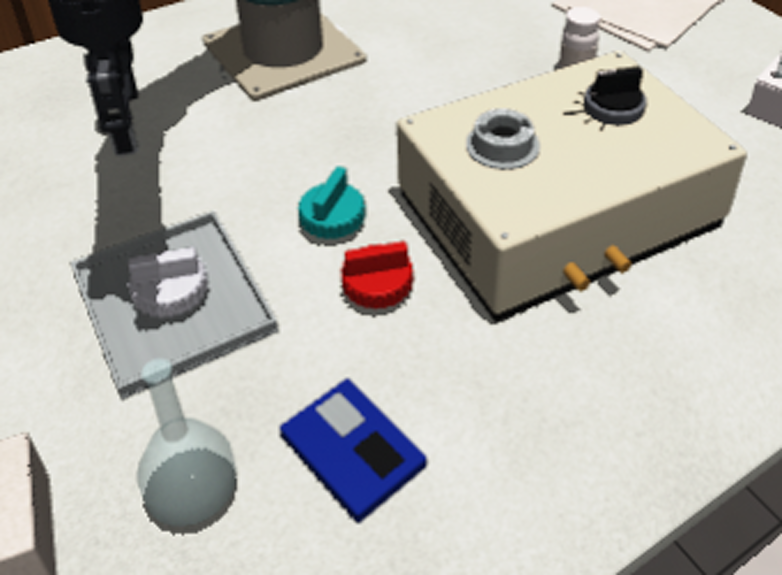

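The cap stands upright near the tray centre (crop 170,283), the selector bar still points along the long mark, the bystanders are unmoved, and the gripper is clear. I'll hand the job in.

```bash
python3 -c "
from cell import ctrl
print(ctrl.finish_job())"
```

```text
the job is handed in; nothing more can be done
None
```

I finished every step and handed the job in at about 23 s on the robot's clock; it reported no verdict.

- **Selector:** I turned it 1.307 rad anticlockwise. The pictures show its pointer on the long mark, and it stayed there after I let go.
- **Cap opening:** I turned it without pressing to about 0.58 rad, where the torque rose to 1.1 N m at the first stop. I eased back, pressed about 7 mm (8.6 N), turned on to about 1.32 rad and lifted it off freely. I worked these angles and depths out from the tool's pose, because the cap's own angle is not reported.
- **Cap placing:** I lowered it slowly onto the tray floor. The contact force reached about 23 N before I eased off and let go.
- **Last checks:** The final picture shows the cap upright near the tray centre, found at about (423, -350) mm. My two estimates of the tray centre were (414, -349) and (426, -352). The flask, the bottle, the case and both look-alikes look unmoved, and the gripper is 250 mm up and touching nothing.
- **Disagreements:**
  - My camera estimate of the selector axis was about 4 mm off in y from where the gripper centred on it. I used the gripper's value for the cap.
  - The network's bottle position varied by about 22 mm along its line of sight between pictures. I put that down to detection error, since the arm never went near the bottle.

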